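# Preload a test bar in a hand bend press

## Task

Take the blue test bar from the rack and lay it squarely and centred across the two supports of the bend press. Then pull the sprung lever down until the brass nose presses the bar with a firm load (at least 15 N on the bar, held for about half a second, never more than 50 N), and ease the lever slowly all the way back up to its rest without letting it fly back, leaving the bar centred on the supports and the other bars and the steel weight where they are.

Things in the scene. Friction and masses are not known exactly. Their poses are not given: they have to be found in the camera images.
- press: Hand bend press fixed to the bench: grey base 250 x 200 x 16 mm (x -80 to +170, y +-100), two steel supports, a blue lever, white uprights (40 x 16 mm, 144 mm tall) at x +95, y +-78. Origin on the bench under the middle of the supports; z up; +x points from the supports to the lever's pivot.
- supports (a point): Midway between the two supports at the height of their tops, 75 mm above the bench; axes as the press. Each is a 14 mm wide block with a rounded top, 44 mm long along x, at y +-45 mm; between them the nearest surface is 34 mm above the bench. The bar belongs across them, its length along y, its middle 10 mm above this point.
- pivot (a point): The lever's hinge axis, at press x +95 mm, y 0, 126.5 mm above the bench; the axis runs along the press's y.
- lever_angle (a joint): Angle of the U-shaped lever, rad. 0 = home at its upper stop, leaning 0.2 back (to press +x) from vertical; grows as the handgrip is pulled over towards press -x and down (1.77 = level, stop at 2.05). A spring drives it home: about 3 N at the handgrip at the top, 7 N when level. With the bar in place the nose meets it at about 1.61 to 1.94.
- handgrip (a point): Middle of the black rubber handgrip: a bar 18 mm in diameter and 104 mm long along the press's y, joining the lever's two arms (12 x 8 mm, at y = +-60 mm), 200 mm from the pivot. It spins freely about its own length, so a gripper holding it can keep its direction while the lever swings.
- lever: Blue U-shaped lever; origin on the pivot axis, z along its arms to the handgrip, y as the press. Across it, 95 mm from the pivot, a dark block carries the nose: a sprung brass roller (15 N per mm) on the lever's -x side (under it when down). An adjusting screw sets its tip 17 to 46 mm from the arms' centre line, differently each time and not measured.
- bar_blue: Blue plastic test bar, 150 x 24 x 20 mm (x, y, z), about 0.1 kg, two thin black gauge marks; origin at its middle, x along its length. It starts lying on the rack, its middle 40 mm above the bench.
- bar_white: White test bar, same size: a bystander.
- bar_orange: Orange test bar, same size: a bystander.
- rack: Specimen rack fixed to the bench: grey plate 130 x 230 x 6 mm with two aluminium rails along y (14 mm wide, tops 30 mm above the bench) at x = +-50 mm. Origin on the bench at its middle. Three bars lie across the rails along the rack's x, at y = -75, 0 and +75 mm, in any order.
- weight: Steel calibration weight, 48 mm in diameter, 72 mm tall, 0.6 kg, on the bench; origin at its underside: a bystander.
Not all that is in view belongs to the job. Of the things like the bar_blue, leave any that is green, pink or turquoise; of the rest the larger one is meant.

How it is judged (in metres and radians):
On the way, in this order (a step that is already met when the one before it is completed fails the run):
1. the blue bar lies across both supports, let go, with the lever still at home (x of bar_blue in the frame of supports between -0.012 and 0.012 m and y of bar_blue in the frame of supports between -0.015 and 0.015 m and z of bar_blue in the frame of supports between 0.007 and 0.0125 m and angle between the x axis of bar_blue and the y axis of press, either way round below 0.15 rad and contact force between bar_blue and the fingers below 0.1 N and value of joint lever_angle below 0.06 rad and linear speed of bar_blue below 0.02 m/s), for 0.2 s.
2. the nose presses the bar with at least 15 N (contact force between lever and bar_blue above 15 N and x of bar_blue in the frame of supports between -0.012 and 0.012 m and y of bar_blue in the frame of supports between -0.015 and 0.015 m), for 0.3 s.
3. the lever is back home, the bar still on the supports (x of bar_blue in the frame of supports between -0.012 and 0.012 m and y of bar_blue in the frame of supports between -0.015 and 0.015 m and z of bar_blue in the frame of supports between 0.007 and 0.0125 m and angle between the x axis of bar_blue and the y axis of press, either way round below 0.15 rad and value of joint lever_angle below 0.06 rad), for 0.2 s.
At the end, for the whole second after the job is handed in: The blue bar lies at rest flat across both supports, its middle within 12 mm (press x) and 15 mm (press y) of the supports' middle and square within 0.15 rad, let go; the lever is at rest within 0.06 rad of its home stop (all of step 3 and contact force between bar_blue and the fingers below 0.1 N and velocity of joint lever_angle between -0.05 and 0.05 rad/s and linear speed of bar_blue below 0.01 m/s); the robot touches nothing.
It fails at once if the nose loads the bar with more than 50 N (contact force between lever and bar_blue above 50 N).
It fails at once if the lever flies back faster than 1.5 rad/s (velocity of joint lever_angle below -1.5 rad/s).
It fails at once if another bar or the weight is moved more than 20 mm (distance of any of bar_white, bar_orange, weight from where it was at the start of the episode above 0.02 m).
It also fails if it takes over 72 s, if anything falls off the work surface, if the arm or the gripper's body presses on something with over 40 N, if the wrist force passes 120 N, or if a joint passes its speed limit or range.

## Robot

A 6-joint arm with a two-finger parallel gripper is mounted at the origin on the work surface. World frame = base frame: x ahead of the robot, y to its left, z up, the work surface at z = 0. Lengths are in mm, angles in rad, forces in N, time in s.
With the tool pointing down it reaches from about 300 to 775 mm from the base axis. Payload 14.6 kg.
Tool frame: the origin (TCP) lies on the centre line of the jaws, within the pads' length; the fingertips stand 8 mm ahead of it and the grasp point (between the pads) lies 11 mm behind it; z points along the fingers, y is the direction in which the jaws open and shut (so a half turn about z gives the same grasp; the last joint's range is limited). The gripper opens to 94 mm and grips with 3 to 60 N. Pads are 16 mm wide; open, the fingers measure 119 mm over their backs; the gripper's body (75 mm by 177 mm) begins 78 mm behind the grasp point.
Start: joints at [-1.376, 0.3, 1.521, -0, 1.321, -0.067], TCP at [142.344, -531.251, 213.446] pointing down, gripper open.
Joint ranges: [-3.03, 3.03], [-0.79, 2.21], [0.23, 2.52], [-1.04, 4.18], [0, 3.07], [-2.55, 2.55]. Speed limits (rad/s): [2.22, 2.22, 2.57, 3.14, 3.14, 3.14].

## Interface

Orientations are given as [roll, pitch, yaw] about the fixed x, y, z axes, in that order (R = Rz(yaw) Ry(pitch) Rx(roll)).
In Python, from cell import read_state, cams, manip gives the robot as it stands.
- The arm moves only by the shell command python3 -m handwheel 'ROWS' [OPENING] [FORCE]. ROWS is JSON, a list of rows, each a list of 4 numbers: the shift along the tool's x, y, z in m, then the turn about the tool's z in degrees. In form: [[dx, dy, dz, turn], ...]. A call has 1 to 5 rows; each row is the pose to reach, as a shift and turn from the pose measured when the call began, along the tool's axes at that moment; what a row does not reach only later rows make up. A row lasts 1/8 s, in which the tool goes at most 62.5 mm and 10.7 degrees, less where a joint would pass 70% of its speed; a pose out of reach is approached as far as the arm can. A call with a gripper value outside its range is refused whole. OPENING is the closure, from 0 (fully open) to 1 (shut), set as the call begins (- or left out, the last holds). The fingers move at their own pace and stop on an object; FORCE is the grip in N (left out, the last holds). Time passes only in rows, so rows that repeat a pose let the fingers close. It gives the time, the measured TCP pose, the force and the opening at its end, in the units of the state.
- read_state(): the state, without advancing time (a new reading comes with each control period).
- cams.camera(name): name is "side" or "top"; returns the picture (420x560x3 uint8, red, green, blue); there is no depth.
- cams.get_calibration(name): a dict with "vertical_fov" (degrees; the focal length in pixels is half the picture's height over the tangent of half this angle, whatever the lens; pixels are square), "cx", "cy" (the principal point, pixels), "R" (3x3) and "t" (3): a world point X has camera coordinates R X + t. Camera axes: x right, y down, z forward; pixel columns grow to the right and rows downward; lengths in mm; the calibration is good to about 2 mm. A picture is of the moment at which its call begins. get_calibration takes no time and is no camera call.
- manip.sign_off(): hands the job in, once; it reports no verdict.
The state is a dict: "clock": time; "joints": joint angles; "qd": joint speeds; "effort": joint torques, N m; "eef_pos": TCP position; "eef_rot": TCP orientation; "wrist_force": force on the tool from outside, world axes, zero at the start; "moment": the same for the moment, N m; "finger_gap": finger opening in mm.
Only numpy, scipy, OpenCV 4.12 (cv2) and the standard library are available. Lean on these libraries where they do the work, as an engineer would, in place of code of your own. Each camera call takes 0.05 s, during which the arm holds its last target. There are 200 camera calls.

## Working session

There is one attempt and no reset: what is moved stays moved. The work goes in short steps, Python scripts to look and compute and a shell command to move; the robot and the scene stay as the last step left them, time stands still between calls to the robot, and variables do not carry over. Pictures are saved under pics/ and viewed, about 8 in all and at most 12, crops included, and the job is handed in when it is done.

```bash
ls; mkdir -p pics
python3 - <<'E'
from cell import read_state, cams
import cv2
print(read_state())
for n in("top","side"):
    c=cams.get_calibration(n);print(n,c)
    cv2.imwrite(f"pics/{n}0.png",cams.camera(n)[:,:,::-1])
E
```

```text
pics
{'clock': 0.0, 'joints': array([-1.37557841e+00,  3.00464102e-01,  1.52159800e+00,  8.95987309e-06,
        1.32068130e+00, -6.66174143e-02]), 'qd': array([ 0.0003384 , -0.00073579,  0.00140403,  0.00126587,  0.00224582,
        0.00045774]), 'effort': array([ 9.23306798e-04, -5.31810522e+01, -3.52738094e+01,  7.09072757e-02,
        2.43613205e-02, -9.02736565e-05]), 'eef_pos': array([ 142.30996497, -531.00524487,  212.88300061]), 'eef_rot': array([-3.14044503e+00, -8.52630382e-05,  2.61833062e-01]), 'wrist_force': array([ 0.52772773,  0.11950538, -0.46696092]), 'moment': array([ 0.02847613,  0.03390454, -0.00694145]), 'finger_gap': 93.75309846408288}
top {'vertical_fov': 50.462310927150554, 'cx': 283.3428550666362, 'cy': 211.33330840398, 'R': array([[-0.02205915, -0.99953123,  0.02123   ],
       [-0.99431833,  0.01972231, -0.10460448],
       [ 0.10413674, -0.02341686, -0.99428728]]), 't': array([ 170.82762344,  506.16003949, 1320.60209758])}
side {'vertical_fov': 57.98656363641487, 'cx': 279.8135757517793, 'cy': 208.35897964169283, 'R': array([[-0.84392506, -0.53630541,  0.01292284],
       [-0.41012641,  0.62946822, -0.6599743 ],
       [ 0.34581328, -0.56226885, -0.75117702]]), 't': array([ 536.59279013,  234.07003246, 1031.98558843])}
```

View pics/top0.png

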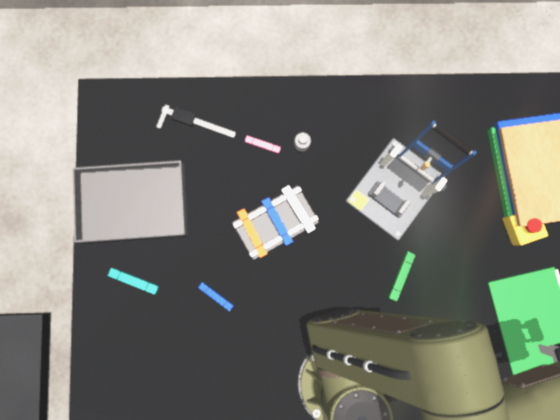

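View pics/side0.png

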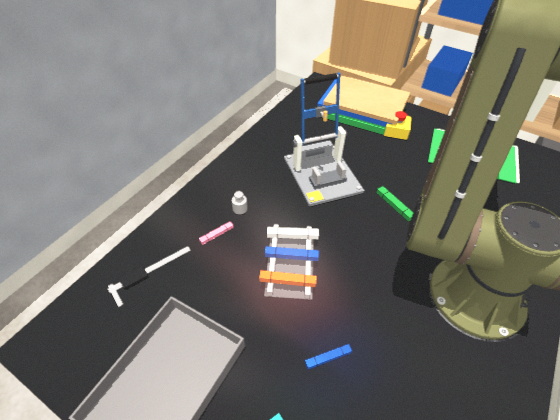

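Run:
```python
import cv2,numpy as np
t=cv2.imread("pics/top0.png");s=cv2.imread("pics/side0.png")
def grid(im,x0,y0,x1,y1,k):
    c=cv2.resize(im[y0:y1,x0:x1],None,fx=k,fy=k,interpolation=cv2.INTER_CUBIC)
    for x in range((x0+9)//10*10,x1,10):
        cv2.line(c,((x-x0)*k,0),((x-x0)*k,6 if x%50 else 14),(0,255,255),1)
        if x%20==0: cv2.putText(c,str(x),((x-x0)*k,24),0,.35,(0,255,255),1)
    for y in range((y0+9)//10*10,y1,10):
        cv2.line(c,(0,(y-y0)*k),(6,(y-y0)*k),(0,255,255),1)
        if y%20==0: cv2.putText(c,str(y),(8,(y-y0)*k+4),0,.35,(0,255,255),1)
    return c
cv2.imwrite("pics/topc.png",grid(t,225,115,485,265,3))
a=grid(s,275,65,370,210,4);b=grid(s,250,220,330,305,4)
o=np.zeros((580,a.shape[1]+b.shape[1],3),np.uint8);o[:a.shape[0],:a.shape[1]]=a;o[:b.shape[0],a.shape[1]:]=b
cv2.imwrite("pics/sidec.png",o)
```

```text
(no output)
```

View pics/topc.png

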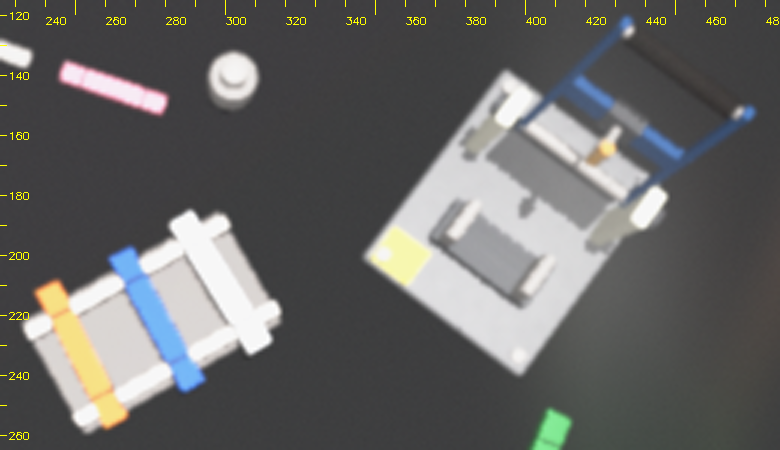

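View pics/sidec.png

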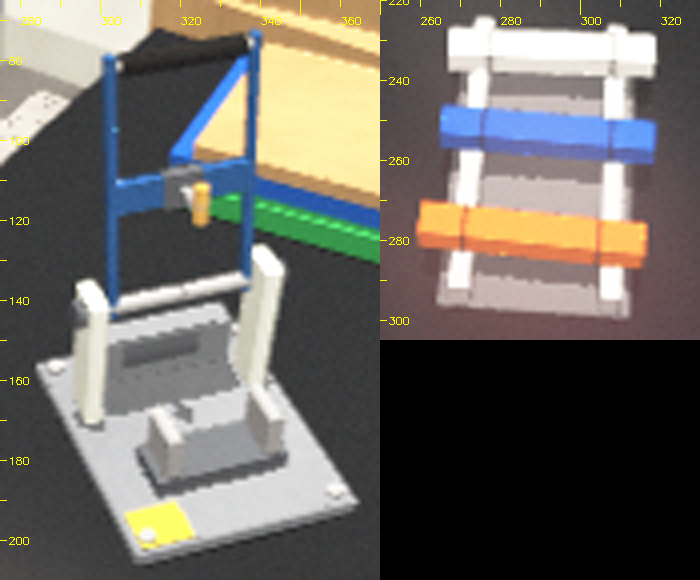

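The pictures show the blue bar in the middle of the rack (top about (275,221)), the press at about (400,190) with its lever up, and the weight at (302,141). The small blue bar at (215,296) is a decoy. Next I fit the poses.

```bash
cat > h.py <<'E'
import numpy as np,cv2
from cell import cams,read_state
from scipy.optimize import least_squares
C={n:cams.get_calibration(n) for n in("top","side")}
def proj(n,P):
    c=C[n];f=210/np.tan(np.radians(c["vertical_fov"]/2));q=np.atleast_2d(P)@c["R"].T+c["t"]
    return f*q[:,:2]/q[:,2:]+[c["cx"],c["cy"]]
def Rz(a):return np.array([[np.cos(a),-np.sin(a),0],[np.sin(a),np.cos(a),0],[0,0,1]])
def place(p,L):return np.atleast_2d(L)@Rz(p[2]).T+[p[0],p[1],0]
def T(X,Y):return ("top",225+(X+.5)/3-.5,115+(Y+.5)/3-.5)
def S(X,Y):return ("side",275+(X+.5)/4-.5,65+(Y+.5)/4-.5)
def tri(*obs):
    return least_squares(lambda X:np.concatenate([proj(n,X)[0]-[u,v] for n,u,v in obs]),[500,-100,100.]).x
def fit(obs,p0):
    r=lambda p:np.concatenate([proj(o[0],place(p,L))[0]-o[1:] for o,L in obs])
    s=least_squares(r,p0,loss="soft_l1",x_scale=[10,10,.1]);return s.x,r(s.x).reshape(-1,2)
BOX=np.array([[x,y,z] for x in(-75,75) for y in(-12,12) for z in(-10,10)],float)
def fitbar(imgs,p0,z,roi):
    """pose x,y,yaw of the blue bar from its silhouettes' corners (moments)"""
    mom={}
    for n,im in imgs.items():
        h=cv2.cvtColor(im,cv2.COLOR_RGB2HSV);m=cv2.inRange(h,(100,90,60),(125,255,255))
        x0,y0,x1,y1=roi[n];k=np.zeros_like(m);k[y0:y1,x0:x1]=m[y0:y1,x0:x1]
        N,l,st,_=cv2.connectedComponentsWithStats(k);i=1+np.argmax(st[1:,4]);mom[n]=cv2.moments((l==i).astype(np.uint8),True);print(n,st[i])
    def feat(M):
        a=.5*np.arctan2(2*M["mu11"],M["mu20"]-M["mu02"]);return np.array([M["m10"]/M["m00"],M["m01"]/M["m00"],a])
    def r(p):
        o=[]
        for n,M in mom.items():
            H=cv2.convexHull(proj(n,place(p,BOX+[0,0,z])).astype(np.float32));d=feat(cv2.moments(H))-feat(M);d[2]=((d[2]+np.pi/2)%np.pi-np.pi/2)*25;o.append(d)
        return np.concatenate(o)
    s=least_squares(r,p0,x_scale=[10,10,.1],diff_step=1e-4);return s.x,s.fun
E
python3 - <<'E'
from h import *
obs=[(T(364,256),[-80,100,16]),(T(520,375),[-80,-100,16]),(T(507,70),[170,100,16]),
(T(464,220),[0,45,75]),(T(539,275),[0,-45,75]),
(S(137,553),[-80,100,16]),(S(357,502),[-80,-100,16]),(S(38,363),[170,100,16]),
(S(167,424),[0,45,75]),(S(265,402),[0,-45,75])]
p,r=fit(obs,[600,-200,-.9]);print("press",p.round(3));print(r.round(1).tolist())
rd=lambda n:cv2.imread(f"pics/{n}0.png")[:,:,::-1].copy()
b=tri(("top",275,221),("side",287,253));print(b)
bp,f=fitbar({n:rd(n) for n in C},[b[0],b[1],.5],40,{"top":(255,190,300,250),"side":(260,240,320,265)});print("bar",bp,f.round(2))
for nm,L in dict(pivot=[95,0,126.5],grip=[95+200*np.sin(.2),0,126.5+200*np.cos(.2)],sup=[0,0,75]).items():
    P=place(p,L)[0];print(nm,P.round(1),np.hypot(*P[:2]).round(),proj("top",P).round(1),proj("side",P).round(1))
# nose tip
for a,bb in(((598,158),(203,205)),((606,148),(201,205)),((614,132),(185,195)),((628,118),(181,186)),((432,30),(116,68)),((740,110),(252,42))):
    X=tri(T(*a),S(*bb));print("tri",((X-[p[0],p[1],0])@Rz(p[2])).round(1), X.round())
w=tri(("top",302,138),("side",239,195));print("weight",w)
E
```

```text
press [ 541.092 -156.924   -0.684]
[[-1.1, -0.2], [-0.7, 0.4], [-0.5, -1.0], [0.0, -0.6], [-0.4, -0.2], [0.3, 0.2], [1.0, -0.6], [0.0, -0.8], [0.8, -0.7], [1.4, -0.8]]
[485.77725917 188.56088155  41.11750962]
top [261 197  33  49 438]
side [265 246  54  15 546]
bar [480.63365606 182.15351979   0.48135294] [-0.33 -0.41  0.04  0.49 -0.07 -0.05]
pivot [ 614.7 -216.9  126.5] 652.0 [[416.2 168.1]] [[320.3 137.4]]
grip [ 645.6 -242.   322.5] 689.0 [[451.7 139. ]] [[321.3  77.8]]
sup [ 541.1 -156.9   75. ] 563.0 [[391.6 196.7]] [[329.8 167.1]]
tri [ 74.2  -0.8 225.4] [ 598. -204.  225.]
tri [ 88.6  -3.9 215.7] [ 607. -216.  216.]
tri [106.2   0.  213.7] [ 623. -224.  214.]
tri [125.6  -3.8 209. ] [ 636. -239.  209.]
tri [-11.7 154.6 425. ] [630. -30. 425.]
tri [140.8 -56.3 318.9] [ 615. -289.  319.]
weight [724.10535423 100.29291896  63.45690811]
```

```bash
cat > go.py <<'E'
import sys,numpy as np
from cell import read_state
from scipy.spatial.transform import Rotation as R
s=read_state();x,y,z,yaw=map(float,sys.argv[1:5])
M=R.from_euler("xyz",s["eef_rot"]).as_matrix();d=M.T@(np.array([x,y,z])-s["eef_pos"])/1e3
cy=np.arctan2(M[1,0],M[0,0]);t=-np.degrees((yaw-cy+np.pi)%(2*np.pi)-np.pi)
print("t",round(s["clock"],2),"pos",s["eef_pos"].round(1),"yaw",round(cy,3),"F",s["wrist_force"].round(1),"gap",round(s["finger_gap"],1),"j6",round(s["joints"][5],2),"-> d",d.round(4).tolist(),"turn",round(t,1))
E
python3 go.py 480.6 182.2 150 .481
```

```text
t 0.1 pos [ 142.3 -531.   213. ] yaw 0.262 F [-0.4  0.2 -0.3] gap 94.3 j6 -0.07 -> d [0.5114, -0.6013, 0.0636] turn -12.6
```

```bash
python3 -m handwheel '[[0.511,-0.601,0.02,-12.6],[0.511,-0.601,0.02,-12.6],[0.511,-0.601,0.02,-12.6],[0.511,-0.601,0.02,-12.6],[0.511,-0.601,0.02,-12.6]]' 0.36 20; python3 go.py 480.6 182.2 120 .481
```

```text
clock: 0.72
eef_pos: [276.5, -247.1, 205.5]
eef_rot: [-3.141, -0.0, 0.481]
wrist_force: [1.1, -1.6, 0.9]
finger_gap: 60.3
t 0.72 pos [ 276.5 -247.1  205.5] yaw 0.481 F [ 1.1 -1.6  0.9] gap 60.3 j6 0.26 -> d [0.3796, -0.286, 0.0859] turn 0.0
```

```bash
python3 -m handwheel '[[0.38,-0.286,0.04,0],[0.38,-0.286,0.04,0],[0.38,-0.286,0.06,0],[0.38,-0.286,0.08,0],[0.38,-0.286,0.086,0]]';python3 -m handwheel '[[0.092,-0.07,0.02,0],[0.092,-0.07,0.02,0],[0.092,-0.07,0.02,0],[0.092,-0.07,0.02,0]]'; python3 go.py 480.6 182.2 100 .481
python3 - <<'E'
from h import *
a=cams.camera("top")[130:280,200:400];b=cams.camera("side")[170:320,210:410]
cv2.imwrite("pics/g1.png",cv2.resize(np.vstack([np.hstack([a,b])])[:,:,::-1],None,fx=2,fy=2,interpolation=cv2.INTER_CUBIC))
E
```

```text
clock: 1.35
eef_pos: [409.0, 31.9, 159.3]
eef_rot: [-3.141, -0.001, 0.481]
wrist_force: [1.6, -1.1, 0.8]
finger_gap: 60.4
clock: 1.85
eef_pos: [457.7, 136.1, 139.2]
eef_rot: [-3.141, -0.0, 0.482]
wrist_force: [0.6, 0.4, -0.2]
finger_gap: 60.2
t 1.85 pos [457.7 136.1 139.2] yaw 0.482 F [ 0.6  0.4 -0.2] gap 60.2 j6 1.3 -> d [0.0416, -0.0303, 0.0392] turn 0.0
```

```bash
python3 -m handwheel '[[0.042,-0.03,0.039,0],[0.042,-0.03,0.039,0],[0.042,-0.03,0.039,0]]'; python3 go.py 480.6 182.2 29 .481
python3 - <<'E'
from h import *
a=cams.camera("top")[130:280,200:400];b=cams.camera("side")[170:320,210:410]
cv2.imwrite("pics/g1.png",cv2.resize(np.vstack([np.hstack([a,b])])[:,:,::-1],None,fx=2,fy=2,interpolation=cv2.INTER_CUBIC))
E
```

```text
clock: 2.33
eef_pos: [481.4, 180.6, 101.4]
eef_rot: [-3.142, -0.002, 0.479]
wrist_force: [-0.3, 0.1, 0.9]
finger_gap: 59.9
t 2.33 pos [481.4 180.6 101.4] yaw 0.479 F [-0.3  0.1  0.9] gap 59.9 j6 1.38 -> d [-0.0001, -0.0018, 0.0724] turn -0.1
```

View pics/g1.png

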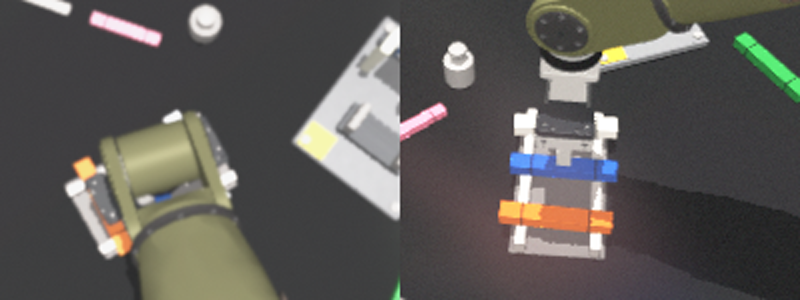

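The fingers straddle the blue bar's middle (the finger is at about (565,150) in the side crop), and the gripper body is widest along the jaws. Now I descend and grip.

```bash
python3 -m handwheel '[[0,-0.002,0.04,0],[0,-0.002,0.06,0],[0,-0.002,0.072,0],[0,-0.002,0.072,0]]'; python3 go.py 480.6 182.2 29 .481
python3 -m handwheel '[[0,0,0,0],[0,0,0,0],[0,0,0,0],[0,0,0,0]]' 0.9 25; python3 go.py 480.6 182.2 150 .481
```

```text
clock: 2.92
eef_pos: [481.1, 182.2, 30.5]
eef_rot: [3.141, -0.003, 0.479]
wrist_force: [-0.4, -0.2, -0.2]
finger_gap: 60.4
t 2.92 pos [481.1 182.2  30.5] yaw 0.479 F [-0.4 -0.2 -0.2] gap 60.4 j6 1.38 -> d [-0.0004, -0.0003, 0.0015] turn -0.1
clock: 3.42
eef_pos: [481.1, 182.2, 30.6]
eef_rot: [3.141, -0.004, 0.479]
wrist_force: [0.8, -0.9, 2.2]
finger_gap: 24.1
t 3.42 pos [481.1 182.2  30.6] yaw 0.479 F [ 0.8 -0.9  2.2] gap 24.1 j6 1.38 -> d [-0.0, -0.0002, -0.1194] turn -0.1
```

```bash
python3 -m handwheel '[[0,0,-0.03,0],[0,0,-0.07,0],[0,0,-0.12,0],[0,0,-0.12,0]]'; python3 go.py 524.8 -143.6 150 .887; python3 go.py 480.6 182.2 150 .481
```

```text
clock: 3.92
eef_pos: [482.1, 182.5, 154.0]
eef_rot: [3.14, -0.01, 0.479]
wrist_force: [0.9, 0.1, -2.1]
finger_gap: 24.1
t 3.92 pos [482.1 182.5 154. ] yaw 0.479 F [ 0.9  0.1 -2.1] gap 24.1 j6 1.38 -> d [-0.1123, 0.3091, 0.0034] turn -23.4
t 3.92 pos [482.1 182.5 154. ] yaw 0.479 F [ 0.9  0.1 -2.1] gap 24.1 j6 1.38 -> d [-0.0015, -0.0004, 0.004] turn -0.1
```

```bash
python3 -m handwheel '[[-0.01,0.03,0,-5],[-0.025,0.07,0,-10],[-0.04,0.11,0,-15],[-0.055,0.15,0,-20],[-0.07,0.19,0,-23.4]]'; python3 go.py 524.8 -143.6 150 .887
```

```text
clock: 4.55
eef_pos: [507.0, -19.7, 152.4]
eef_rot: [3.138, -0.007, 0.89]
wrist_force: [0.7, -0.0, -0.5]
finger_gap: 23.9
t 4.55 pos [507.  -19.7 152.4] yaw 0.89 F [ 0.7 -0.  -0.5] gap 23.9 j6 0.57 -> d [-0.0851, 0.0918, 0.0021] turn 0.1
```

```bash
python3 -m handwheel '[[-0.03,0.035,0,0],[-0.06,0.065,0,0],[-0.085,0.092,0,0],[-0.085,0.092,0,0],[-0.085,0.092,0,0]]'; python3 go.py 524.8 -143.6 82 .887
python3 - <<'E'
from h import *
a=cams.camera("top")[110:260,300:500];b=cams.camera("side")[60:210,230:430]
cv2.imwrite("pics/g2.png",cv2.resize(np.hstack([a,b])[:,:,::-1],None,fx=2,fy=2,interpolation=cv2.INTER_CUBIC))
E
```

```text
clock: 5.18
eef_pos: [524.6, -143.0, 151.2]
eef_rot: [3.139, -0.007, 0.89]
wrist_force: [-0.2, -0.2, -1.1]
finger_gap: 23.6
t 5.17 pos [ 524.6 -143.   151.2] yaw 0.89 F [-0.2 -0.2 -1.1] gap 23.6 j6 0.34 -> d [-0.0008, 0.0004, 0.0692] turn 0.1
```

View pics/g2.png

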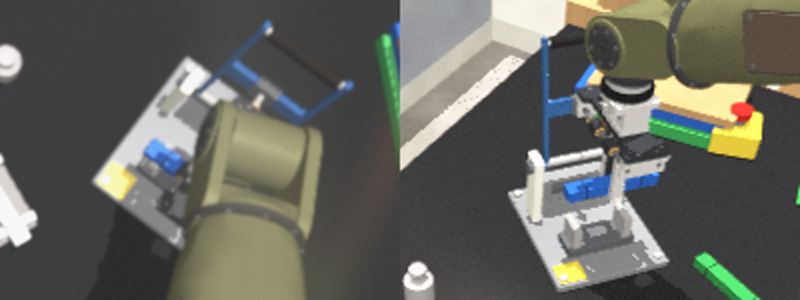

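The bar is held over the supports, clear of the nose and on the −x side as planned. I lower it.

```bash
python3 -m handwheel '[[0,0,0.03,0],[0,0,0.05,0],[0,0,0.065,0],[0,0,0.069,0],[0,0,0.069,0]]'; python3 -m handwheel '[[0,0,0.002,0],[0,0,0.004,0],[0,0,0.006,0],[0,0,0.006,0]]';python3 go.py 524.8 -143.6 75.6 .887
```

```text
clock: 5.9
eef_pos: [525.5, -142.3, 83.1]
eef_rot: [3.138, -0.007, 0.891]
wrist_force: [0.1, 0.3, -1.4]
finger_gap: 24.2
clock: 6.4
eef_pos: [525.5, -142.3, 77.0]
eef_rot: [3.138, -0.007, 0.891]
wrist_force: [0.1, 0.4, -1.3]
finger_gap: 24.1
t 6.4 pos [ 525.5 -142.3   77. ] yaw 0.891 F [ 0.1  0.4 -1.3] gap 24.1 j6 0.34 -> d [-0.0015, 0.0003, 0.0014] turn 0.2
```

```bash
python3 -m handwheel '[[-0.001,0,0.001,0],[-0.001,0,0.001,0],[-0.001,0,0.001,0]]';python3 -m handwheel '[[0,0,0.001,0],[0,0,0.001,0],[0,0,0.001,0]]';python3 go.py 524.8 -143.6 75.6 .887
python3 - <<'E'
from h import *
im=cams.camera("side");cv2.imwrite("pics/side2.png",im[:,:,::-1])
for x in (-21,):
  for z in(85,):
    p=[541.1,-156.9,-.684]
    for L in([x-12,75,z+10],[x-12,75,z-10],[x+12,75,z+10],[x-12,-75,z+10],[x-12,-75,z-10]):print(L,proj("side",place(p,L)).round(1))
cv2.imwrite("pics/side2c.png",cv2.resize(im[130:200,290:390][:,:,::-1],None,fx=6,fy=6,interpolation=cv2.INTER_CUBIC))
E
```

```text
clock: 6.78
eef_pos: [524.9, -143.1, 76.0]
eef_rot: [3.138, -0.007, 0.891]
wrist_force: [-0.3, -1.5, -0.2]
finger_gap: 24.1
clock: 7.15
eef_pos: [525.0, -143.1, 75.5]
eef_rot: [3.138, -0.008, 0.891]
wrist_force: [-2.9, 0.8, 4.7]
finger_gap: 24.2
t 7.15 pos [ 525.  -143.1   75.5] yaw 0.891 F [-2.9  0.8  4.7] gap 24.2 j6 0.34 -> d [-0.0005, 0.0001, -0.0001] turn 0.2
[-33, 75, 95] [[312.9 174.1]]
[-33, 75, 75] [[312.4 178.6]]
[-9, 75, 95] [[310.1 169.1]]
[-33, -75, 95] [[355.8 164.4]]
[-33, -75, 75] [[354.8 169. ]]
```

View pics/side2c.png

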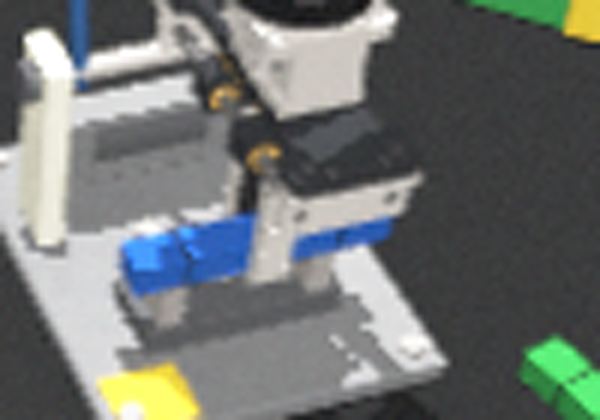

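```bash
python3 - <<'E'
from h import *
p=[541.1,-156.9,-.684]
for y in(52,38,-38,-52):
  for z in (34,65): print(y,z,((proj("side",place(p,[-22,y,z]))-[290,130]+.5)*6).round())
E
cat > /dev/null
python3 - <<'E'
import cv2
im=cv2.imread("pics/side2.png")
cv2.imwrite("pics/side2d.png",cv2.resize(im[165:190,305:355],None,fx=14,fy=14,interpolation=cv2.INTER_CUBIC))
E
```

```text
52 34 [[163. 326.]]
52 65 [[168. 285.]]
38 34 [[186. 320.]]
38 65 [[192. 280.]]
-38 34 [[312. 291.]]
-38 65 [[319. 251.]]
-52 34 [[334. 286.]]
-52 65 [[342. 246.]]
```

View pics/side2d.png

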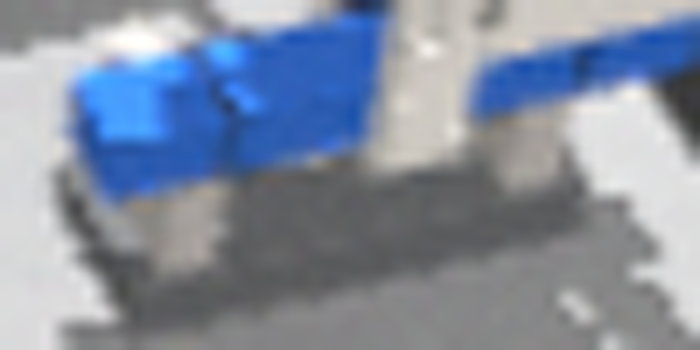

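The bar rests on both supports at about x = −21 mm with 5 N of contact. Release it and retreat, then nudge it to the centre with a narrow pose that clears the nose.

```bash
python3 -m handwheel '[[0,0,-0.001,0],[0,0,-0.001,0],[0,0,-0.001,0],[0,0,-0.001,0]]' 0.5; python3 -m handwheel '[[0,0,-0.02,0],[0,0,-0.045,0],[0,0,-0.06,0],[0,0,-0.06,0]]'; python3 go.py 471.3 -99.9 135 .887
```

```text
clock: 7.7
eef_pos: [525.0, -143.1, 76.4]
eef_rot: [3.138, -0.007, 0.891]
wrist_force: [-0.4, 0.1, -0.1]
finger_gap: 47.1
clock: 8.2
eef_pos: [524.9, -143.4, 137.1]
eef_rot: [3.136, -0.008, 0.891]
wrist_force: [0.2, 0.5, -0.4]
finger_gap: 46.8
t 8.2 pos [ 524.9 -143.4  137.1] yaw 0.891 F [ 0.2  0.5 -0.4] gap 46.8 j6 0.34 -> d [0.0001, -0.0691, 0.0017] turn 0.2
```

```bash
python3 -m handwheel '[[0,-0.035,0,0],[0,-0.069,0,-10],[0,-0.069,0,-20],[0,-0.069,0,-30],[0,-0.069,0,-40]]' 0.63; python3 -m handwheel '[[0,0,0,-10],[0,0,0,-20],[0,0,0,-30],[0,0,0,-40],[0,0,0,-50]]'; python3 go.py 487.6 -113.7 84 2.457
python3 - <<'E'
from h import *
im={n:cams.camera(n) for n in C}
for n in C: cv2.imwrite(f"pics/{n}3.png",im[n][:,:,::-1])
a=im["top"][140:240,340:440];b=im["side"][110:210,280:380]
cv2.imwrite("pics/g3.png",cv2.resize(np.hstack([a,b])[:,:,::-1],None,fx=4,fy=4,interpolation=cv2.INTER_CUBIC))
E
```

```text
clock: 8.82
eef_pos: [470.8, -99.9, 135.7]
eef_rot: [3.134, -0.003, 1.595]
wrist_force: [-0.1, 0.7, 0.7]
finger_gap: 35.1
clock: 9.45
eef_pos: [470.4, -99.7, 134.6]
eef_rot: [3.135, 0.003, 2.473]
wrist_force: [0.3, 0.3, -0.0]
finger_gap: 34.6
t 9.45 pos [470.4 -99.7 134.6] yaw 2.473 F [ 0.3  0.3 -0. ] gap 34.6 j6 -1.19 -> d [-0.022, -0.0006, 0.0507] turn 0.9
```

View pics/g3.png

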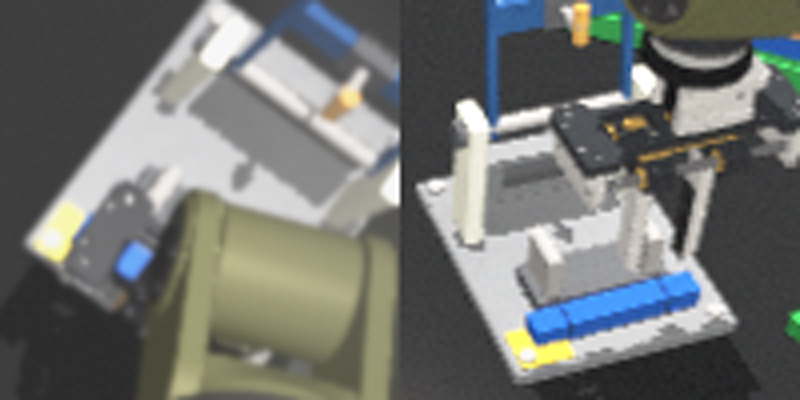

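The bar tipped off the −x edge and now lies on the base plate (side crop about (613,307)). I move the arm aside, measure it afresh with both cameras, and regrasp.

```bash
python3 go.py 420 60 220 2.457; python3 -m handwheel '[[0.03,0,-0.05,0],[0.07,-0.05,-0.08,0],[0.12,-0.09,-0.085,0],[0.14,-0.12,-0.085,0],[0.14,-0.12,-0.085,0]]';python3 go.py 420 60 220 2.457
```

```text
t 9.55 pos [470.5 -99.8 134.8] yaw 2.47 F [-0.4  0.6  0.1] gap 35.0 j6 -1.19 -> d [0.1387, 0.0942, -0.085] turn 0.7
clock: 10.18
eef_pos: [284.2, -107.2, 218.6]
eef_rot: [3.134, 0.004, 2.463]
wrist_force: [0.8, -0.3, 0.1]
finger_gap: 35.1
t 10.18 pos [ 284.2 -107.2  218.6] yaw 2.463 F [ 0.8 -0.3  0.1] gap 35.1 j6 -1.38 -> d [-0.0008, 0.2154, 0.0001] turn 0.4
```

```bash
python3 -m handwheel '[[0,0.05,0,0],[0,0.11,0,0],[0,0.17,0,0],[0,0.215,0,0],[0,0.215,0,0]]';python3 go.py 420 60 220 2.457
python3 - <<'E'
from h import *
import h
im={n:cams.camera(n) for n in C}
for n in C: cv2.imwrite(f"pics/{n}4.png",im[n][:,:,::-1])
p=[541.1,-156.9,-.684]
roi={"top":(340,170,420,250),"side":(300,150,370,205)}
h0=h.BOX.copy()
for nm,sc,z in(("flat",[1,1,1],26),("side",[1,20/24,1.2],28)):
    h.BOX=h0*sc
    b,f=fitbar(im,[510,-130,.887],z,roi);L=(np.array([b[0],b[1],0])-[p[0],p[1],0])@Rz(p[2])
    print(nm,b.round(3),f.round(2),"press",L.round(1))
    for n in C:
        print(n,cv2.contourArea(cv2.convexHull(proj(n,place(b,h.BOX+[0,0,z])).astype(np.float32))))
a=im["top"][145:245,345:445];b=im["side"][110:210,280:380]
cv2.imwrite("pics/g4.png",cv2.resize(np.hstack([a,b])[:,:,::-1],None,fx=4,fy=4,interpolation=cv2.INTER_CUBIC))
E
```

```text
clock: 10.8
eef_pos: [420.4, 62.6, 218.8]
eef_rot: [3.136, 0.003, 2.464]
wrist_force: [0.1, 0.7, -0.5]
finger_gap: 34.9
t 10.8 pos [420.4  62.6 218.8] yaw 2.464 F [ 0.1  0.7 -0.5] gap 34.9 j6 -0.83 -> d [-0.0013, -0.0023, -0.0012] turn 0.4
top [359 194  43  34 442]
side [312 183  16  13 143]
flat [ 522.517 -119.186    0.981] [-4.95 -5.09 -1.42  7.76 -2.81  1.37] press [-38.2  17.5   0. ]
top 465.7807150413282
side 409.2572908231523
top [359 194  43  34 442]
side [312 183  16  13 143]
side [ 522.132 -118.213    0.979] [-5.09 -5.03 -1.39  7.79 -3.03  1.28] press [-39.1  18.    0. ]
top 417.04621784342453
side 404.22885294025764
```

View pics/g4.png

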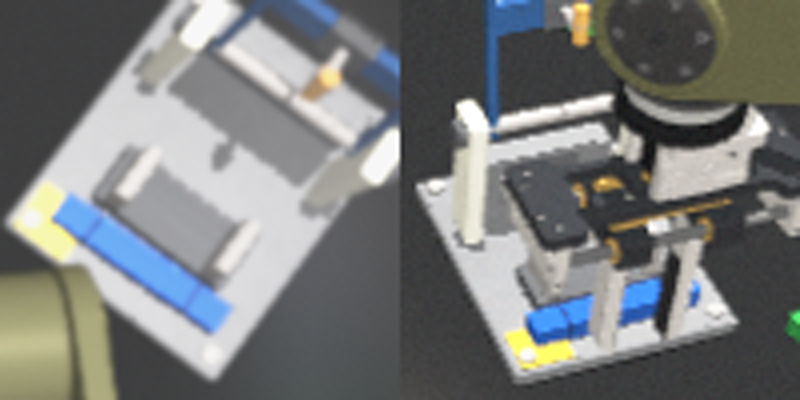

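Run:
```python
from h import *
import h
im={"top":cv2.imread("pics/top4.png")[:,:,::-1].copy(),"side":cv2.imread("pics/side3.png")[:,:,::-1].copy()}
p=[541.1,-156.9,-.684]
roi={"top":(340,170,420,250),"side":(300,170,370,205)}
h0=h.BOX.copy()
for nm,sc,z in(("flat",[1,1,1],26),("side",[1,20/24,1.2],28)):
    h.BOX=h0*sc
    b,f=fitbar(im,[510,-130,.887],z,roi);L=(np.array([b[0],b[1],0])-[p[0],p[1],0])@Rz(p[2])
    print(nm,b.round(3),f.round(2),"press",L.round(1))
    for n in C: print(n,cv2.contourArea(cv2.convexHull(proj(n,place(b,h.BOX+[0,0,z])).astype(np.float32))))
# supports in top4 crop (x4 from 345,145): refit supports centre
t=lambda X,Y:("top",345+(X+.5)/4-.5,145+(Y+.5)/4-.5)
obs=[(t(10,221),[-80,100,16]),(t(213,380),[-80,-100,16]),(t(140,173),[0,45,75]),(t(238,248),[0,-45,75])]
q,r=fit(obs,p);print("press top only",q.round(3),r.round(2).tolist())
obs=[(S(137,553),[-80,100,16]),(S(357,502),[-80,-100,16]),(S(38,363),[170,100,16]),(S(167,424),[0,45,75]),(S(265,402),[0,-45,75])]
q,r=fit(obs,p);print("press side only",q.round(3),r.round(2).tolist())
```

```text
top [359 194  43  34 442]
side [312 178  43  18 398]
flat [ 507.697 -132.319    0.919] [-0.42 -0.3   0.09  0.54 -0.35 -0.13] press [-41.4  -2.1   0. ]
top 468.60882262839004
side 411.75272879959084
top [359 194  43  34 442]
side [312 178  43  18 398]
side [ 507.351 -131.353    0.916] [-0.56 -0.24  0.14  0.57 -0.58 -0.2 ] press [-42.3  -1.5   0. ]
top 420.07424636604264
side 407.93682334246114
press top only [ 540.542 -158.811   -0.684] [[-1.62, 0.09], [0.05, 0.65], [0.38, -0.34], [0.46, -0.32]]
press side only [ 541.909 -153.484   -0.686] [[-0.56, 0.73], [0.34, 0.02], [-0.59, -0.45], [0.07, -0.19], [0.72, -0.27]]
```

```bash
python3 - <<'E'
from h import *
p=[541.1,-156.9,-.684]
def atz(n,u,v,z):
    s=least_squares(lambda q:proj(n,[q[0],q[1],z])[0]-[u,v],[540,-150]).x
    return (np.array([*s,0])-[p[0],p[1],0])@Rz(p[2])
for X,Y in((95,195),(130,150),(205,282)): print(atz("top",345+(X+.5)/4-.5,145+(Y+.5)/4-.5,34).round(1))
rd=lambda n:cv2.imread(f"pics/{n}0.png")[:,:,::-1].copy()
bp,f=fitbar({n:rd(n) for n in C},[480,182,.48],40,{"top":(255,190,300,250),"side":(260,240,320,265)})
for n in C: print(n,cv2.contourArea(cv2.convexHull(proj(n,place(bp,BOX+[0,0,40])).astype(np.float32))))
E
python3 go.py 530 -60 150 .919
```

```text
[-24.1  56.5   0. ]
[19.9 56.2  0. ]
[-25.8 -48.5   0. ]
top [261 197  33  49 438]
side [265 246  54  15 546]
top 424.10891656111926
side 598.8381610435899
t 10.9 pos [419.2  60.6 219.2] yaw 2.462 F [-0.3  0.2 -0.1] gap 35.2 j6 -0.84 -> d [-0.1618, -0.0247, 0.0695] turn 88.4
```

```bash
python3 - <<'E'
from h import *
p=[541.1,-156.9,-.684]
for z in(144,160):
  for y in (78,-78):print(z,y,((proj("top",place(p,[95,y,z]))-[225,115])*3).round(),((proj("side",place(p,[95,y,z]))-[275,65])*4).round())
E
python3 go.py 467.5 -184.5 130 .919
python3 -m handwheel '[[0,0,0,10],[0,0,0.03,20],[0,0,0.07,30],[0,0,0.07,40],[0,0,0.07,50]]' 0.62 45;python3 -m handwheel '[[0,0,0,10],[0,0,0,20],[0,0,0,30],[0,0,0,38.3],[0,0,0,38.3]]';python3 go.py 467.5 -184.5 130 .919
```

```text
144 78 [[513. 105.]] [[ 95. 290.]]
144 -78 [[647. 207.]] [[269. 256.]]
160 78 [[517. 101.]] [[ 96. 275.]]
160 -78 [[653. 204.]] [[272. 240.]]
t 10.9 pos [419.2  60.6 219.2] yaw 2.462 F [-0.3  0.2 -0.1] gap 35.2 j6 -0.84 -> d [-0.1913, -0.1609, 0.0888] turn 88.4
clock: 11.52
eef_pos: [419.2, 60.0, 148.8]
eef_rot: [3.136, -0.003, 1.581]
wrist_force: [0.2, 0.1, 0.1]
finger_gap: 35.7
clock: 12.15
eef_pos: [419.0, 59.4, 148.8]
eef_rot: [3.139, -0.005, 0.911]
wrist_force: [0.3, -0.2, -0.2]
finger_gap: 35.7
t 12.15 pos [419.   59.4 148.8] yaw 0.911 F [ 0.3 -0.2 -0.2] gap 35.7 j6 0.71 -> d [-0.1631, 0.1877, 0.0185] turn -0.5
```

```bash
python3 -m handwheel '[[-0.03,0.035,0,-0.5],[-0.07,0.08,0,-0.5],[-0.11,0.125,0,-0.5],[-0.15,0.17,0,-0.5],[-0.163,0.188,0,-0.5]]';python3 -m handwheel '[[-0.007,0.006,0,0],[-0.007,0.006,0,0]]'; python3 go.py 467.5 -184.5 60 .919
```

```text
clock: 12.78
eef_pos: [467.3, -187.6, 148.3]
eef_rot: [3.139, -0.005, 0.919]
wrist_force: [0.7, 0.7, 0.1]
finger_gap: 35.5
clock: 13.02
eef_pos: [467.6, -196.5, 148.1]
eef_rot: [3.139, -0.005, 0.92]
wrist_force: [-0.1, 0.1, -0.2]
finger_gap: 35.6
t 13.03 pos [ 467.6 -196.5  148.1] yaw 0.92 F [-0.1  0.1 -0.2] gap 35.6 j6 0.18 -> d [0.009, -0.0076, 0.0881] turn 0.1
```

```bash
python3 -m handwheel '[[0.009,-0.0075,0.03,0],[0.009,-0.0075,0.06,0],[0.009,-0.0075,0.088,0],[0.009,-0.0075,0.088,0]]'; python3 go.py 467.5 -184.5 29 .919
```

```text
clock: 13.52
eef_pos: [466.7, -182.9, 59.0]
eef_rot: [-3.141, -0.005, 0.922]
wrist_force: [-0.1, 0.1, 0.7]
finger_gap: 35.8
t 13.53 pos [ 466.7 -182.9   59. ] yaw 0.922 F [-0.1  0.1  0.7] gap 35.8 j6 0.2 -> d [-0.001, 0.0016, 0.03] turn 0.2
```

```bash
python3 -m handwheel '[[-0.001,0.0015,0.008,0],[-0.001,0.0015,0.013,0],[-0.001,0.0015,0.017,0],[-0.001,0.0015,0.017,0]]';python3 -m handwheel '[[0,0,0.004,0],[0,0,0.008,0],[0,0,0.012,0],[0,0,0.012,0]]'; python3 go.py 467.5 -184.5 29 .919
```

```text
clock: 14.02
eef_pos: [467.5, -184.6, 42.1]
eef_rot: [-3.141, -0.005, 0.922]
wrist_force: [0.2, 0.2, -0.1]
finger_gap: 35.9
clock: 14.52
eef_pos: [467.1, -186.6, 30.8]
eef_rot: [3.14, -0.002, 0.921]
wrist_force: [-9.6, -16.7, 5.9]
finger_gap: 35.8
t 14.53 pos [ 467.1 -186.6   30.8] yaw 0.921 F [ -9.6 -16.7   5.9] gap 35.8 j6 0.19 -> d [0.0019, -0.001, 0.0018] turn 0.1
```

```bash
python3 -m handwheel '[[-0.002,0,0,0],[-0.004,0,0,0],[-0.004,0,0,0]]'; python3 go.py 467.5 -184.5 29 .919
```

```text
clock: 14.9
eef_pos: [464.7, -189.8, 30.7]
eef_rot: [3.14, -0.002, 0.921]
wrist_force: [-0.8, -0.5, 0.5]
finger_gap: 35.6
t 14.9 pos [ 464.7 -189.8   30.7] yaw 0.921 F [-0.8 -0.5  0.5] gap 35.6 j6 0.19 -> d [0.0059, -0.0009, 0.0018] turn 0.1
```

```bash
python3 -m handwheel '[[0.002,0,0,0],[0.002,0,0,0]]'; python3 -m handwheel '[[0,0,0,0],[0,0,0,0],[0,0,0,0],[0,0,0,0]]' 0.95 45; python3 go.py 467.5 -184.5 29 .919
```

```text
clock: 15.15
eef_pos: [466.0, -187.9, 30.7]
eef_rot: [3.141, -0.002, 0.921]
wrist_force: [-0.2, -0.4, 0.7]
finger_gap: 35.5
clock: 15.65
eef_pos: [466.0, -187.9, 30.7]
eef_rot: [3.14, -0.002, 0.921]
wrist_force: [0.9, 0.0, -0.8]
finger_gap: 23.5
t 15.65 pos [ 466.  -187.9   30.7] yaw 0.921 F [ 0.9  0.  -0.8] gap 23.5 j6 0.19 -> d [0.0036, -0.0008, 0.0017] turn 0.1
```

```bash
python3 -m handwheel '[[0,0,-0.015,0],[0,0,-0.04,0],[0,0,-0.07,0],[0,0,-0.1,0],[0,0,-0.1,0]]'; python3 go.py 498.7 -212 130 .887
```

```text
clock: 16.27
eef_pos: [466.6, -188.5, 133.3]
eef_rot: [3.136, -0.003, 0.921]
wrist_force: [-0.5, 0.4, -0.8]
finger_gap: 23.9
t 16.27 pos [ 466.6 -188.5  133.3] yaw 0.921 F [-0.5  0.4 -0.8] gap 23.9 j6 0.19 -> d [0.0007, 0.0397, 0.0035] turn 2.0
```

```bash
python3 -m handwheel '[[0,0.01,0.003,1],[0,0.02,0.003,2],[0,0.03,0.003,2],[0,0.04,0.003,2],[0,0.04,0.003,2]]'; python3 go.py 498.7 -212 96 .887
python3 - <<'E'
from h import *
im={n:cams.camera(n) for n in C}
for n in C: cv2.imwrite(f"pics/{n}5.png",im[n][:,:,::-1])
p=[541.1,-156.9,-.684]
for y in (75,):
  for L in([-10,75,135],[-10,75,115],[14,75,135]):print(L,((proj("side",place(p,L))-[290,110])*4).round())
a=im["top"][145:245,345:445];b=im["side"][110:210,290:390]
cv2.imwrite("pics/g5.png",cv2.resize(np.hstack([a,b])[:,:,::-1],None,fx=4,fy=4,interpolation=cv2.INTER_CUBIC))
E
```

```text
clock: 16.9
eef_pos: [498.9, -213.0, 130.1]
eef_rot: [3.137, -0.003, 0.886]
wrist_force: [0.7, 0.2, -1.6]
finger_gap: 23.5
t 16.9 pos [ 498.9 -213.   130.1] yaw 0.886 F [ 0.7  0.2 -1.6] gap 23.5 j6 0.21 -> d [0.0006, -0.0009, 0.0341] turn -0.0
[-10, 75, 135] [[ 85. 200.]]
[-10, 75, 115] [[ 83. 219.]]
[14, 75, 135] [[ 73. 180.]]
```

View pics/g5.png

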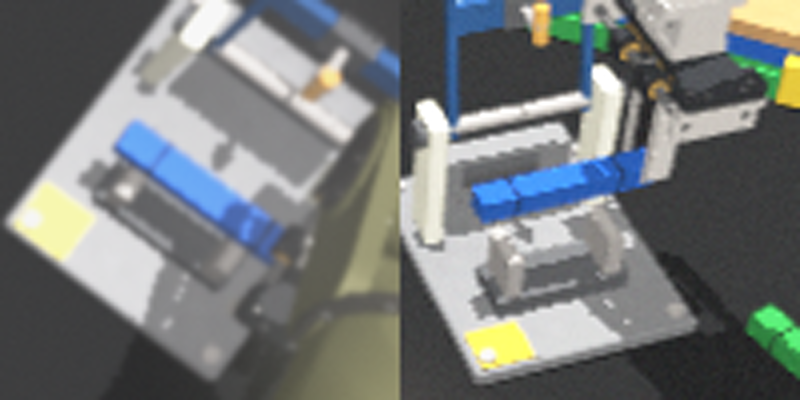

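The bar is level and held by its −y end, over the supports and clear of the nose. I lower it onto them.

```bash
python3 -m handwheel '[[0,-0.001,0.01,0],[0,-0.001,0.02,0],[0,-0.001,0.03,0],[0,-0.001,0.034,0],[0,-0.001,0.034,0]]'; python3 go.py 498.7 -212 92 .887;python3 -m handwheel '[[0,0,0.001,0],[0,0,0.003,0],[0,0,0.004,0],[0,0,0.004,0]]'; python3 go.py 498.7 -212 90 .887
```

```text
clock: 17.62
eef_pos: [497.7, -212.0, 96.0]
eef_rot: [3.137, -0.003, 0.886]
wrist_force: [0.9, -0.5, -1.2]
finger_gap: 23.3
t 17.62 pos [ 497.7 -212.    96. ] yaw 0.886 F [ 0.9 -0.5 -1.2] gap 23.3 j6 0.21 -> d [0.0006, 0.0008, 0.004] turn -0.0
clock: 18.12
eef_pos: [497.7, -211.9, 91.9]
eef_rot: [3.137, -0.003, 0.886]
wrist_force: [0.4, -0.9, -0.8]
finger_gap: 23.4
t 18.12 pos [ 497.7 -211.9   91.9] yaw 0.886 F [ 0.4 -0.9 -0.8] gap 23.4 j6 0.21 -> d [0.0006, 0.0008, 0.0019] turn -0.0
```

```bash
python3 -m handwheel '[[0,0.001,0.001,0],[0,0.001,0.0015,0],[0,0.001,0.0015,0]]';python3 -m handwheel '[[0,0,0.001,0],[0,0,0.001,0]]'; python3 go.py 498.7 -212 90 .887
```

```text
clock: 18.5
eef_pos: [498.5, -212.6, 90.4]
eef_rot: [3.137, -0.003, 0.886]
wrist_force: [-0.1, -0.0, -0.8]
finger_gap: 23.2
clock: 18.75
eef_pos: [498.6, -212.6, 89.6]
eef_rot: [3.137, -0.003, 0.886]
wrist_force: [-0.5, -0.1, 2.1]
finger_gap: 23.3
t 18.75 pos [ 498.6 -212.6   89.6] yaw 0.886 F [-0.5 -0.1  2.1] gap 23.3 j6 0.21 -> d [0.0006, -0.0003, -0.0004] turn -0.0
```

```bash
python3 -m handwheel '[[0,0,0,0],[0,0,0,0],[0,0,0,0],[0,0,0,0]]' 0.6; python3 -m handwheel '[[0,0,-0.015,0],[0,0,-0.035,0],[0,-0.02,-0.05,0],[0,-0.05,-0.07,0],[0,-0.1,-0.09,0]]'; python3 go.py 400 0 200 .887
```

```text
clock: 19.25
eef_pos: [498.6, -212.6, 89.6]
eef_rot: [3.137, -0.003, 0.886]
wrist_force: [-0.0, -0.1, 0.6]
finger_gap: 37.5
clock: 19.88
eef_pos: [420.2, -149.1, 180.5]
eef_rot: [3.136, -0.004, 0.886]
wrist_force: [-0.7, 0.4, 0.7]
finger_gap: 37.4
t 19.88 pos [ 420.2 -149.1  180.5] yaw 0.886 F [-0.7  0.4  0.7] gap 37.4 j6 0.26 -> d [0.1028, -0.1098, -0.0197] turn -0.1
```

Run:
```python
from h import *
im={n:cams.camera(n) for n in C}
for n in C: cv2.imwrite(f"pics/{n}6.png",im[n][:,:,::-1])
roi={"top":(360,160,425,240),"side":(300,140,375,190)}
for k in(["side"],["top"],["top","side"]):
  b,f=fitbar({n:im[n] for n in k},[541,-157,.887],85,roi)
  for p in([541.1,-156.9,-.684],[540.5,-158.8,-.684],[541.9,-153.5,-.686]):print(k,b.round(3),f.round(2),((np.array([b[0],b[1],0])-[p[0],p[1],0])@Rz(p[2])).round(1))
  for n in k: print(n,cv2.contourArea(cv2.convexHull(proj(n,place(b,BOX+[0,0,85])).astype(np.float32))))
```

```text
side [307 156  46  19 429]
['side'] [ 542.54  -156.056    0.901] [-0.  0. -0.] [0.6 1.6 0. ]
['side'] [ 542.54  -156.056    0.901] [-0.  0. -0.] [-0.2  3.4  0. ]
['side'] [ 542.54  -156.056    0.901] [-0.  0. -0.] [ 2.1 -1.6  0. ]
side 425.69685211312026
top [370 178  46  37 462]
['top'] [ 542.989 -156.373    0.902] [ 0. -0.  0.] [1.1 1.6 0. ]
['top'] [ 542.989 -156.373    0.902] [ 0. -0.  0.] [0.4 3.5 0. ]
['top'] [ 542.989 -156.373    0.902] [ 0. -0.  0.] [ 2.7 -1.5  0. ]
top 522.8693571717013
top [370 178  46  37 462]
side [307 156  46  19 429]
['top', 'side'] [ 542.82  -156.308    0.902] [-0.02  0.06  0.01 -0.04 -0.07 -0.01] [1.  1.5 0. ]
['top', 'side'] [ 542.82  -156.308    0.902] [-0.02  0.06  0.01 -0.04 -0.07 -0.01] [0.2 3.4 0. ]
['top', 'side'] [ 542.82  -156.308    0.902] [-0.02  0.06  0.01 -0.04 -0.07 -0.01] [ 2.5 -1.6  0. ]
top 522.8568975762464
side 425.49003900098614
```

Cameras put the bar at press (+1, +1.5) mm, 0.015 rad off square. Next is the handgrip, approached from above.

```bash
python3 go.py 645.6 -242 370 .887; python3 -m handwheel '[[0,0,-0.06,0],[0,0.0,-0.12,0],[0,0,-0.18,0],[0,0.02,-0.195,0],[0,0.06,-0.195,0]]' 0.28 20; python3 go.py 645.6 -242 370 .887
```

```text
t 19.98 pos [ 419.2 -147.9  182.1] yaw 0.887 F [-0.2 -1.3  0.1] gap 37.6 j6 0.26 -> d [0.0708, 0.2365, -0.1857] turn 0.0
clock: 20.6
eef_pos: [464.7, -185.9, 380.6]
eef_rot: [3.128, -0.006, 0.888]
wrist_force: [-0.4, -0.3, -1.8]
finger_gap: 68.0
t 20.6 pos [ 464.7 -185.9  380.6] yaw 0.888 F [-0.4 -0.3 -1.8] gap 68.0 j6 0.23 -> d [0.0706, 0.1756, 0.0133] turn 0.1
```

```bash
python3 -m handwheel '[[0.02,0.045,0,0],[0.04,0.09,0,0],[0.06,0.135,0,0],[0.07,0.1755,0.01,0],[0.07,0.1755,0.01,0]]'; python3 go.py 645.6 -242 314 .887
python3 - <<'E'
from h import *
im={n:cams.camera(n) for n in C}
for n in C: cv2.imwrite(f"pics/{n}7.png",im[n][:,:,::-1])
p=[541.1,-156.9,-.684]
print(proj("side",place(p,[[134.7,-52,322.5],[134.7,52,322.5]])).round(1))
E
```

```text
clock: 21.22
eef_pos: [646.7, -243.4, 369.1]
eef_rot: [3.134, -0.004, 0.888]
wrist_force: [-0.0, -0.2, -0.5]
finger_gap: 67.6
t 21.23 pos [ 646.7 -243.4  369.1] yaw 0.888 F [-0.  -0.2 -0.5] gap 67.6 j6 0.27 -> d [0.0002, -0.0021, 0.055] turn 0.0
[[337.   75.2]
 [305.3  80.5]]
```

```bash
python3 -m handwheel '[[0,-0.002,0.015,0],[0,-0.002,0.03,0],[0,-0.002,0.045,0],[0,-0.002,0.055,0],[0,-0.002,0.055,0]]'; python3 go.py 645.6 -242 314 .887;  python3 -m handwheel '[[0,0,0,0],[0,0,0,0],[0,0,0,0],[0,0,0,0]]' 0.95 12; python3 go.py 645.6 -242 314 .887
```

```text
clock: 21.95
eef_pos: [643.9, -241.3, 318.1]
eef_rot: [3.129, -0.005, 0.888]
wrist_force: [0.1, -0.7, -0.4]
finger_gap: 67.5
t 21.95 pos [ 643.9 -241.3  318.1] yaw 0.888 F [ 0.1 -0.7 -0.4] gap 67.5 j6 0.27 -> d [0.0005, 0.0017, 0.0041] turn 0.0
clock: 22.45
eef_pos: [643.9, -241.3, 318.1]
eef_rot: [3.129, -0.005, 0.888]
wrist_force: [0.4, 0.3, 0.6]
finger_gap: 30.8
t 22.45 pos [ 643.9 -241.3  318.1] yaw 0.888 F [0.4 0.3 0.6] gap 30.8 j6 0.27 -> d [0.0005, 0.0017, 0.0041] turn 0.0
```

```bash
python3 -m handwheel '[[0,0,0.005,0],[0,0,0.005,0],[0,0,0.005,0],[0,0,0.005,0]]' 0.95 25; python3 go.py 645.6 -242 314 .887
```

```text
clock: 22.95
eef_pos: [643.9, -241.3, 312.6]
eef_rot: [3.13, -0.005, 0.888]
wrist_force: [2.1, -1.0, -5.2]
finger_gap: 17.1
t 22.95 pos [ 643.9 -241.3  312.6] yaw 0.888 F [ 2.1 -1.  -5.2] gap 17.1 j6 0.27 -> d [0.0005, 0.0017, -0.0014] turn 0.0
```

```bash
cat > lev.py <<'E'
import sys,numpy as np
from cell import read_state
s=read_state();h=np.array([643.9,-241.3,312.6]);px=np.array([.775,-.632,0]);x=(s["eef_pos"]-h)@px;z=s["eef_pos"][2]-h[2]
y=(s["eef_pos"]-h)@np.array([.632,.775,0])
f=lambda t:(-200*(np.sin(t-.2)+np.sin(.2)),200*(np.cos(t-.2)-np.cos(.2)))
th=.2+np.arctan2(200*np.sin(.2)*-1-x, 200*np.cos(.2)+z); r=np.hypot(200*np.sin(.2)+x,200*np.cos(.2)+z)
F=s["wrist_force"];phi=th-.2;tang=np.array([-np.cos(phi)*px[0],-np.cos(phi)*px[1],-np.sin(phi)])
print("t",round(s["clock"],2),"theta",round(th,3),"r",round(r,1),"y",round(y,1),"F",F.round(1),"Ftan(resist+)",round(-F@tang,1),"gap",round(s["finger_gap"],1))
for t in map(float,sys.argv[1:]):
    X,Z=f(t);print(t,"dx",round(-y/1e3,4),"dy",round((X-x)/1e3,4),"dz",round(-(Z-z)/1e3,4))
E
python3 lev.py .1 .2 .32 .45 .6
```

```text
t 22.95 theta -0.0 r 200.0 y 0.0 F [ 2.1 -1.  -5.2] Ftan(resist+) 3.2 gap 17.1
0.1 dx -0.0 dy -0.0198 dz -0.003
0.2 dx -0.0 dy -0.0398 dz -0.004
0.32 dx -0.0 dy -0.0637 dz -0.0026
0.45 dx -0.0 dy -0.0893 dz 0.0022
0.6 dx -0.0 dy -0.1177 dz 0.0118
```

```bash
python3 -m handwheel '[[0,-0.01,-0.002,0],[0,-0.02,-0.003,0],[0,-0.03,-0.004,0],[0,-0.04,-0.004,0],[0,-0.04,-0.004,0]]' - 30; python3 lev.py .32 .45 .6 .75 .9
```

```text
clock: 23.58
eef_pos: [612.2, -215.8, 316.0]
eef_rot: [3.131, -0.005, 0.888]
wrist_force: [1.4, -4.7, -7.4]
finger_gap: 17.5
t 23.57 theta 0.205 r 199.4 y -0.2 F [ 1.4 -4.7 -7.4] Ftan(resist+) 4.0 gap 17.5
0.32 dx 0.0002 dy -0.023 dz 0.0009
0.45 dx 0.0002 dy -0.0485 dz 0.0056
0.6 dx 0.0002 dy -0.0769 dz 0.0152
0.75 dx 0.0002 dy -0.1036 dz 0.0289
0.9 dx 0.0002 dy -0.1279 dz 0.0465
```

```bash
python3 -m handwheel '[[0,-0.023,0.001,0],[0,-0.0485,0.0055,0],[0,-0.077,0.015,0],[0,-0.1035,0.029,0],[0,-0.128,0.0465,0]]'; python3 lev.py 1.02 1.14 1.26 1.36 1.45
```

```text
clock: 24.2
eef_pos: [513.4, -136.4, 268.1]
eef_rot: [3.126, -0.003, 0.887]
wrist_force: [16.9, -21.0, -18.6]
finger_gap: 17.1
t 24.2 theta 0.9 r 198.1 y -1.2 F [ 16.9 -21.  -18.6] Ftan(resist+) 8.2 gap 17.1
1.02 dx 0.0012 dy -0.0186 dz 0.0151
1.14 dx 0.0012 dy -0.0339 dz 0.0336
1.26 dx 0.0012 dy -0.0468 dz 0.0537
1.36 dx 0.0012 dy -0.0557 dz 0.0716
1.45 dx 0.0012 dy -0.0621 dz 0.0884
```

```bash
sed -i 's/^f=lambda.*/A,B=2.4-200*np.sin(.2)*1,-.5-200*np.cos(.2)\nf=lambda t:(A-200*np.sin(t-.2),B+200*np.cos(t-.2))/; s/^th=.*/th=.2+np.arctan2(A-x,z-B); r=np.hypot(x-A,z-B)/' lev.py; python3 lev.py 1 1.1 1.2 1.3 1.4
```

```text
t 24.2 theta 0.908 r 200.0 y -1.2 F [ 16.9 -21.  -18.6] Ftan(resist+) 8.0 gap 17.1
1.0 dx 0.0012 dy -0.0134 dz 0.0127
1.1 dx 0.0012 dy -0.0266 dz 0.0277
1.2 dx 0.0012 dy -0.0382 dz 0.0439
1.3 dx 0.0012 dy -0.0482 dz 0.0613
1.4 dx 0.0012 dy -0.0564 dz 0.0795
```

```bash
python3 -m handwheel '[[0.001,-0.0135,0.0125,0],[0.001,-0.0265,0.0275,0],[0.001,-0.038,0.044,0],[0.001,-0.048,0.061,0],[0.001,-0.0485,0.0615,0]]'; python3 lev.py 1.35 1.4 1.45 1.5 1.55
```

```text
clock: 24.82
eef_pos: [476.2, -106.3, 206.3]
eef_rot: [3.127, -0.0, 0.887]
wrist_force: [-12.4, -10.9, 8.1]
finger_gap: 17.3
t 24.82 theta 1.302 r 199.5 y -1.4 F [-12.4 -10.9   8.1] Ftan(resist+) 6.0 gap 17.3
1.35 dx 0.0014 dy -0.0046 dz 0.0085
1.4 dx 0.0014 dy -0.0084 dz 0.0178
1.45 dx 0.0014 dy -0.0118 dz 0.0272
1.5 dx 0.0014 dy -0.0147 dz 0.0367
1.55 dx 0.0014 dy -0.0172 dz 0.0464
```

```bash
python3 -m handwheel '[[-0.001,-0.005,0.0085,0],[-0.001,-0.0085,0.018,0],[-0.001,-0.012,0.027,0],[-0.001,-0.015,0.0365,0],[-0.001,-0.015,0.0365,0]]'; python3 lev.py 1.53 1.55 1.57 1.59 1.6
```

```text
clock: 25.45
eef_pos: [465.1, -97.9, 170.8]
eef_rot: [3.124, -0.002, 0.887]
wrist_force: [-1.0, -1.4, 8.3]
finger_gap: 17.3
t 25.45 theta 1.493 r 199.5 y -1.8 F [-1.  -1.4  8.3] Ftan(resist+) 8.0 gap 17.3
1.53 dx 0.0018 dy -0.0023 dz 0.007
1.55 dx 0.0018 dy -0.0033 dz 0.0109
1.57 dx 0.0018 dy -0.0041 dz 0.0148
1.59 dx 0.0018 dy -0.0049 dz 0.0188
1.6 dx 0.0018 dy -0.0052 dz 0.0207
```

```bash
python3 -m handwheel '[[0,-0.0015,0.004,0],[0,-0.003,0.008,0],[0,-0.004,0.012,0],[0,-0.004,0.0145,0],[0,-0.004,0.0145,0]]'; python3 lev.py 1.6;python3 -m handwheel '[[0,-0.0005,0.002,0],[0,-0.001,0.004,0],[0,-0.001,0.004,0]]'; python3 lev.py 1.62 1.64 1.66
```

```text
clock: 26.08
eef_pos: [462.6, -95.8, 157.6]
eef_rot: [3.123, -0.002, 0.887]
wrist_force: [-3.9, -2.3, 7.3]
finger_gap: 17.2
t 26.07 theta 1.561 r 199.5 y -1.8 F [-3.9 -2.3  7.3] Ftan(resist+) 6.8 gap 17.2
1.6 dx 0.0018 dy -0.0019 dz 0.0076
clock: 26.45
eef_pos: [462.2, -95.4, 155.0]
eef_rot: [3.121, -0.002, 0.887]
wrist_force: [-5.3, -3.6, 8.5]
finger_gap: 17.1
t 26.45 theta 1.575 r 199.5 y -1.8 F [-5.3 -3.6  8.5] Ftan(resist+) 8.0 gap 17.1
1.62 dx 0.0018 dy -0.002 dz 0.0089
1.64 dx 0.0018 dy -0.0026 dz 0.0128
1.66 dx 0.0018 dy -0.0031 dz 0.0168
```

```bash
python3 -m handwheel '[[0,-0.0005,0.003,0],[0,-0.001,0.005,0],[0,-0.001,0.005,0]]'; python3 lev.py; python3 -m handwheel '[[0,0,0.003,0],[0,-0.001,0.005,0],[0,-0.001,0.005,0]]'; python3 lev.py 1.64 1.66
```

```text
clock: 26.82
eef_pos: [461.7, -95.0, 151.3]
eef_rot: [3.121, -0.002, 0.887]
wrist_force: [-6.6, -1.8, 8.9]
finger_gap: 16.8
t 26.82 theta 1.594 r 199.5 y -1.8 F [-6.6 -1.8  8.9] Ftan(resist+) 8.1 gap 16.8
clock: 27.2
eef_pos: [461.2, -94.6, 147.6]
eef_rot: [3.12, -0.003, 0.887]
wrist_force: [-6.8, -1.8, 8.2]
finger_gap: 17.1
t 27.2 theta 1.612 r 199.5 y -1.8 F [-6.8 -1.8  8.2] Ftan(resist+) 7.5 gap 17.1
1.64 dx 0.0018 dy -0.0013 dz 0.0054
1.66 dx 0.0018 dy -0.0018 dz 0.0094
```

```bash
python3 -m handwheel '[[0,0,0.003,0],[0,0,0.005,0],[0,0,0.005,0]]'; python3 lev.py; python3 -m handwheel '[[0,0,0.003,0],[0,-0.001,0.005,0],[0,-0.001,0.005,0]]'; python3 lev.py 1.68 1.7
```

```text
clock: 27.58
eef_pos: [460.9, -94.3, 144.0]
eef_rot: [3.121, -0.002, 0.887]
wrist_force: [-13.7, 3.0, 15.8]
finger_gap: 17.1
t 27.57 theta 1.63 r 199.4 y -1.7 F [-13.7   3.   15.8] Ftan(resist+) 13.9 gap 17.1
clock: 27.95
eef_pos: [460.6, -94.0, 141.4]
eef_rot: [3.119, -0.003, 0.887]
wrist_force: [-12.3, -1.7, 21.1]
finger_gap: 17.2
t 27.95 theta 1.644 r 199.4 y -1.7 F [-12.3  -1.7  21.1] Ftan(resist+) 19.8 gap 17.2
1.68 dx 0.0017 dy -0.0014 dz 0.0072
1.7 dx 0.0017 dy -0.0017 dz 0.0111
```

```bash
python3 -m handwheel '[[0,0,0.003,0],[0,0,0.003,0],[0,0,0.003,0],[0,0,0.003,0],[0,0,0.003,0]]'; python3 lev.py 1.6 1.55
```

```text
clock: 28.58
eef_pos: [460.6, -94.0, 140.7]
eef_rot: [3.118, -0.003, 0.887]
wrist_force: [-15.8, 1.8, 24.9]
finger_gap: 17.2
t 28.57 theta 1.647 r 199.3 y -1.7 F [-15.8   1.8  24.9] Ftan(resist+) 23.1 gap 17.2
1.6 dx 0.0017 dy 0.0007 dz -0.0094
1.55 dx 0.0017 dy 0.0027 dz -0.0192
```

Pressed at about 30 N (wrist estimate) for more than 0.5 s. I ease the lever back slowly.

```bash
python3 lev.py 1.62 1.58 1.54 1.49 1.44|tail -5;  python3 -m handwheel '[[0,0,-0.004,0],[0,0.001,-0.01,0],[0,0.0025,-0.018,0],[0,0.005,-0.028,0],[0,0.0075,-0.038,0]]'; python3 lev.py 1.4 1.34 1.28 1.22 1.16
```

```text
1.62 dx 0.0017 dy 0.0001 dz -0.0054
1.58 dx 0.0017 dy 0.0014 dz -0.0133
1.54 dx 0.0017 dy 0.0031 dz -0.0211
1.49 dx 0.0017 dy 0.0057 dz -0.0308
1.44 dx 0.0017 dy 0.0087 dz -0.0403
clock: 29.2
eef_pos: [467.6, -99.7, 181.2]
eef_rot: [3.111, -0.004, 0.887]
wrist_force: [12.6, -15.5, -0.7]
finger_gap: 17.3
t 29.2 theta 1.439 r 199.7 y -1.7 F [ 12.6 -15.5  -0.7] Ftan(resist+) 5.7 gap 17.3
1.4 dx 0.0017 dy 0.0024 dz -0.0073
1.34 dx 0.0017 dy 0.007 dz -0.0184
1.28 dx 0.0017 dy 0.0124 dz -0.0291
1.22 dx 0.0017 dy 0.0184 dz -0.0395
1.16 dx 0.0017 dy 0.0249 dz -0.0496
```

```bash
python3 -m handwheel '[[0,0.0025,-0.0075,0],[0,0.007,-0.0185,0],[0,0.0125,-0.029,0],[0,0.0185,-0.0395,0],[0,0.025,-0.0495,0]]'; python3 lev.py 1.1 1.03 .96 .89 .82
```

```text
clock: 29.82
eef_pos: [488.3, -116.5, 233.0]
eef_rot: [3.103, -0.006, 0.886]
wrist_force: [26.4, -16.9, -16.1]
finger_gap: 17.1
t 29.82 theta 1.146 r 199.9 y -1.6 F [ 26.4 -16.9 -16.1] Ftan(resist+) 5.2 gap 17.1
1.1 dx 0.0016 dy 0.0054 dz -0.0074
1.03 dx 0.0016 dy 0.0145 dz -0.0181
0.96 dx 0.0016 dy 0.0243 dz -0.0281
0.89 dx 0.0016 dy 0.0348 dz -0.0373
0.82 dx 0.0016 dy 0.0459 dz -0.0459
```

```bash
python3 -m handwheel '[[0,0.006,-0.009,0],[0,0.0155,-0.02,0],[0,0.026,-0.03,0],[0,0.037,-0.039,0],[0,0.0485,-0.0475,0]]'; python3 lev.py .75 .68 .61 .54 .47
```

```text
clock: 30.45
eef_pos: [526.1, -147.0, 281.1]
eef_rot: [3.101, -0.007, 0.886]
wrist_force: [22.3, -9.0, -27.1]
finger_gap: 16.9
t 30.45 theta 0.803 r 200.3 y -1.4 F [ 22.3  -9.  -27.1] Ftan(resist+) 3.5 gap 16.9
0.75 dx 0.0014 dy 0.009 dz -0.0055
0.68 dx 0.0014 dy 0.0212 dz -0.0124
0.61 dx 0.0014 dy 0.0338 dz -0.0184
0.54 dx 0.0014 dy 0.0469 dz -0.0235
0.47 dx 0.0014 dy 0.0602 dz -0.0278
```

```bash
python3 -m handwheel '[[0,0.0105,-0.003,0],[0,0.0225,-0.0095,0],[0,0.035,-0.0155,0],[0,0.0475,-0.021,0],[0,0.0605,-0.0255,0]]'; python3 lev.py .4 .33 .26 .19 .12
```

```text
clock: 31.08
eef_pos: [572.9, -184.5, 309.1]
eef_rot: [3.1, -0.009, 0.887]
wrist_force: [9.5, -0.1, -13.4]
finger_gap: 16.9
t 31.07 theta 0.471 r 200.3 y -0.9 F [  9.5  -0.1 -13.4] Ftan(resist+) 3.6 gap 16.9
0.4 dx 0.0009 dy 0.0139 dz -0.003
0.33 dx 0.0009 dy 0.0277 dz -0.0053
0.26 dx 0.0009 dy 0.0416 dz -0.0066
0.19 dx 0.0009 dy 0.0556 dz -0.007
0.12 dx 0.0009 dy 0.0696 dz -0.0064
```

```bash
python3 -m handwheel '[[0,0.014,-0.002,0],[0,0.0275,-0.004,0],[0,0.0415,-0.0055,0],[0,0.0555,-0.006,0],[0,0.062,-0.006,0]]'; python3 lev.py .12 .08 .04 0 -.02
```

```text
clock: 31.7
eef_pos: [621.3, -223.2, 316.4]
eef_rot: [3.103, -0.009, 0.888]
wrist_force: [4.8, 1.5, -12.7]
finger_gap: 17.5
t 31.7 theta 0.158 r 200.5 y -0.3 F [  4.8   1.5 -12.7] Ftan(resist+) 3.3 gap 17.5
0.12 dx 0.0003 dy 0.0076 dz 0.001
0.08 dx 0.0003 dy 0.0156 dz 0.0018
0.04 dx 0.0003 dy 0.0235 dz 0.0029
0.0 dx 0.0003 dy 0.0313 dz 0.0043
-0.02 dx 0.0003 dy 0.0353 dz 0.0052
```

```bash
python3 -m handwheel '[[0,0.006,0.0015,0],[0,0.012,0.002,0],[0,0.018,0.003,0],[0,0.024,0.004,0],[0,0.024,0.004,0]]'; python3 lev.py 0;python3 -m handwheel '[[0,0.003,0.0005,0],[0,0.006,0.001,0],[0,0.006,0.001,0]]'; python3 lev.py 0
```

```text
clock: 32.33
eef_pos: [640.5, -238.7, 313.7]
eef_rot: [3.102, -0.01, 0.888]
wrist_force: [4.9, 0.4, 0.7]
finger_gap: 17.2
t 32.33 theta 0.034 r 200.4 y -0.1 F [4.9 0.4 0.7] Ftan(resist+) 3.3 gap 17.2
0.0 dx 0.0001 dy 0.0067 dz 0.0016
clock: 32.7
eef_pos: [645.4, -242.6, 312.6]
eef_rot: [3.102, -0.01, 0.888]
wrist_force: [3.8, 1.4, -3.5]
finger_gap: 17.3
t 32.7 theta 0.003 r 200.4 y -0.0 F [ 3.8  1.4 -3.5] Ftan(resist+) 2.7 gap 17.3
0.0 dx 0.0 dy 0.0004 dz 0.0005
```

```bash
python3 -m handwheel '[[0,0.0015,0.0003,0],[0,0.003,0.0006,0],[0,0.003,0.0006,0]]'; python3 lev.py; python3 -m handwheel '[[0,0.0015,0.0003,0],[0,0.003,0.0006,0],[0,0.003,0.0006,0]]'; python3 lev.py 0
```

```text
clock: 33.08
eef_pos: [647.0, -243.8, 312.2]
eef_rot: [3.105, -0.009, 0.888]
wrist_force: [-6.6, 7.0, -0.4]
finger_gap: 17.4
t 33.08 theta -0.007 r 200.5 y 0.0 F [-6.6  7.  -0.4] Ftan(resist+) -9.3 gap 17.4
clock: 33.45
eef_pos: [647.7, -244.3, 312.0]
eef_rot: [3.111, -0.008, 0.889]
wrist_force: [-16.7, 11.6, 2.4]
finger_gap: 17.3
t 33.45 theta -0.012 r 200.4 y 0.1 F [-16.7  11.6   2.4] Ftan(resist+) -20.3 gap 17.3
0.0 dx -0.0001 dy -0.0025 dz -0.0001
```

```bash
python3 -m handwheel '[[0,0,0,0],[0,0,0,0]]'; python3 lev.py; python3 -m handwheel '[[0,0,0,0],[0,0,0,0],[0,0,0,0],[0,0,0,0]]' 0.45; python3 lev.py; python3 -m handwheel '[[0,0,-0.02,0],[0,0,-0.05,0],[0,0,-0.075,0],[0,0,-0.075,0]]'; python3 lev.py
```

```text
clock: 33.7
eef_pos: [646.9, -243.7, 312.2]
eef_rot: [3.114, -0.008, 0.889]
wrist_force: [-6.8, 6.8, -0.6]
finger_gap: 17.1
t 33.7 theta -0.007 r 200.4 y 0.0 F [-6.8  6.8 -0.6] Ftan(resist+) -9.2 gap 17.1
clock: 34.2
eef_pos: [646.9, -243.8, 312.3]
eef_rot: [3.113, -0.008, 0.889]
wrist_force: [-0.0, -0.9, 0.2]
finger_gap: 50.7
t 34.2 theta -0.007 r 200.5 y -0.1 F [-0.  -0.9  0.2] Ftan(resist+) 0.5 gap 50.7
clock: 34.7
eef_pos: [645.1, -243.1, 388.9]
eef_rot: [3.11, -0.009, 0.889]
wrist_force: [0.2, 0.2, 0.1]
finger_gap: 51.9
t 34.7 theta 0.057 r 275.7 y -0.6 F [0.2 0.2 0.1] Ftan(resist+) 0.1 gap 51.9
```

```bash
python3 -m handwheel '[[0.03,-0.05,0,0],[0.07,-0.1,0,0],[0.12,-0.15,0,0],[0.16,-0.2,0,0],[0.2,-0.25,0,0]]'; python3 -m handwheel '[[0,0,0,0],[0,0,0,0],[0,0,0,0]]'
python3 - <<'E'
from h import *
im={n:cams.camera(n) for n in C}
for n in C: cv2.imwrite(f"pics/{n}8.png",im[n][:,:,::-1])
roi={"top":(360,160,425,240),"side":(300,140,375,190)}
for k in(["side"],["top"],["top","side"]):
  b,f=fitbar({n:im[n] for n in k},[541,-157,.887],85,roi)
  p=[541.1,-156.9,-.684];print(k,b.round(3),f.round(2),((np.array([b[0],b[1],0])-[p[0],p[1],0])@Rz(p[2])).round(1))
a=im["top"][105:255,265:465];b=im["side"][60:210,230:430]
cv2.imwrite("pics/g8.png",cv2.resize(np.hstack([a,b])[:,:,::-1],None,fx=2,fy=2,interpolation=cv2.INTER_CUBIC))
E
```

```text
clock: 35.33
eef_pos: [579.0, 59.1, 381.4]
eef_rot: [3.111, -0.008, 0.889]
wrist_force: [0.3, 0.1, 0.5]
finger_gap: 51.8
clock: 35.7
eef_pos: [579.2, 57.9, 380.8]
eef_rot: [3.112, -0.007, 0.887]
wrist_force: [-1.0, 0.4, -0.7]
finger_gap: 51.8
side [307 156  46  19 428]
['side'] [ 542.574 -155.938    0.9  ] [ 0. -0.  0.] [0.5 1.7 0. ]
top [391 190  26  25 253]
['top'] [ 521.574 -184.56     0.888] [0. 0. 0.] [  2.3 -33.8   0. ]
top [391 190  26  25 253]
side [307 156  46  19 428]
['top', 'side'] [ 532.079 -175.224    0.898] [-3.37 -3.53 -0.26  5.54 -2.13  0.05] [  4.6 -19.9   0. ]
```

View pics/g8.png

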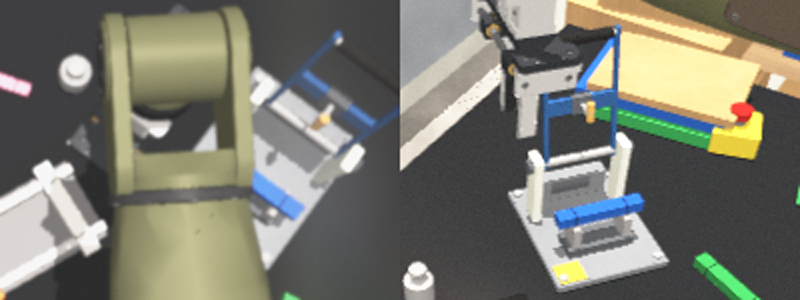

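The bar lies across both supports (side crop about (600,210)). Its side-view fit has not changed since placing, and the lever is upright at home. The top view of the bar is partly hidden by the arm, so I ignored that fit.

```bash
python3 -c "
from cell import manip,read_state
s=read_state();print(s['clock'],s['qd'].round(3),s['wrist_force'].round(1))
print(manip.sign_off())"
```

```text
35.8 [ 0.004 -0.002 -0.001  0.001  0.002  0.002] [0.7 0.  0.7]
the job is handed in; nothing more can be done
None
```

I laid the blue bar across the supports, pressed it with the lever, eased the lever back to its home stop, and handed the job in at 35.8 s. No verdict is reported.

- **First placing failed:** I set the bar down about 21 mm to the −x side so the gripper body would clear the nose. It tipped off onto the base plate. I regripped it by its −y end and placed it directly. While lowering for that regrip, a finger pressed the plinth at about 20 N, so I shifted and carried on.
- **Pressing:** The load on the bar was about 25–36 N, held for more than 0.6 s. I worked this out from the wrist force and the lever travel; it was not measured directly.
- **Return:** I kept to about 0.6 rad/s or slower and let go only after feeling the upper stop. Mid-swing the grip carried up to about 36 N along the lever arms, because my pivot estimate was about 2 mm out.
- **Last checks:**
  - **Bar:** the side camera puts it at about (+0.5, +1.7) mm from the supports' middle and about 0.015 rad off square, unchanged by the pressing.
  - **Lever:** it looks upright at home.
  - **Robot:** it was clear of everything, with wrist force near zero.
  - **Not confirmed:** the arm hid part of the bar from the top camera, so that final fit was unusable. I did not re-measure the other bars or the weight, though nothing went near them after the first pick-up.

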